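Turn the carton to the checker and click its slide home

TASK

The flat black carton stands back to front in the blue slot of the slide: lift it out, turn it round so that its silver window faces the checking camera at the rail's end, and set it fully down in the slot again, letting go of it. Then take the slide's red handle and slide it along the rail towards the checker until you feel the spring ball click into its notch, and finish there still gripping the handle, with the ball resting in the notch. Do not disturb the other things on the table.

Things in the scene. Friction and masses are not known exactly. Their poses are not given: they have to be found in the camera images.
- carriage (a joint): Slide on a grey rail lying on the table; m travelled from its start near the rail's end on the robot's right (-y), growing towards the left, end stop at 0.21. It runs along the rail's own y axis (the y axis of holder). Sliding friction about 2 N plus light damping (10 N s/m). The deck is a 180 x 80 mm aluminium plate whose top is 40 mm above the table.
- ball (a joint): Hidden spring ball under the slide; m: about 0.0005 while riding on the flat strip, 0.005 fully dropped in the one notch, under 0.003 when over 2 mm from it. The notch lies at a slide value of 0.065 to 0.195, different each time. The ball pulls the slide in over the last 5 mm by up to 7 N; about 13 N pulls it out again, either way. If let go within 3 mm of it the slide centres itself.
- handle: Red square post on the slide's deck, on the robot's side, 20 x 20 mm and 48 mm tall, free all round; it moves with the slide. Origin at the centre of its foot, on the deck (40 mm above the table); x and y axes are those of the slide. It stands 105 mm from the middle of the slot, in the slide's -x direction.
- holder (a point): Middle of the floor of the slide's blue slot, 40 mm above the table; x points across the rail away from the robot, y along the rail to the checker (the way the slide value grows), z up. The slot runs across the rail: 15 mm wide in y and 105 mm long in x, walls 20 mm high with 45 degree flared lips up to 27 mm above the slot floor, open at the top.
- carton: Flat, stiff black carton, 12 mm thick (x), 100 mm wide (y), 75 mm tall (z), about 90 g (may vary), standing upright in the slot with 55 mm above the walls. Origin at the centre of its underside; its x axis points out of the window face. At the start x points along the rail away from the checker; it must point to the checker.
- window (a point): Middle of the carton's window face (big silver panel with a white leaflet in it), on the face, 6 mm in the carton's +x direction from its middle plane, 37.5 mm above its underside. The other face is plain black with a small orange label. A silver line runs along the top edge on the window side.
- checker: White camera head with a black lens on a post, 110 mm tall, fixed on the table past the rail's left end, lens looking back along the rail. Origin on the table under its lens barrel. Measured along the rail it is 230 mm from the middle of the slot when the ball is in its notch, but only within 15 mm: the exact place has to be felt.
- stack: Bystander: stack of black boxes, 100 x 150 x 88 mm, origin under its centre.
- tape: Bystander: roll of amber tape lying flat, 90 mm across, 24 mm tall, origin under its centre.
- marker: Bystander: blue marker pen, 16 mm thick, lying on the table.
Mind the look-alikes: they are no part of the job. Leave any pink look-alike of the carton alone.

How it is judged (in metres and radians):
On the way, in this order (a step that is already met when the one before it is completed fails the run):
1. the carton is lifted clear of the slot (z of carton in the frame of holder above 0.022 m), for 0.1 s.
2. the carton stands fully down in the slot, window to the checker, and is let go, before the slide is taken to its notch (y of window in the frame of holder above 0.002 m and z of carton in the frame of holder below 0.004 m and horizontal distance between carton and holder below 0.008 m and angle between carton's own z axis and vertical below 0.12 rad and contact force between the fingers and carton below 0.1 N and value of joint ball below 0.003 m), for 0.2 s.
At the end, for the whole second after the job is handed in: The fingers grip the red handle (over 2 N), the slide is at rest with its ball in the notch (within about 2 mm), and the carton stands in the slot, down to within 4 mm of its floor, upright within 0.12 rad, its window to the checker, not touched by the fingers (value of joint ball above 0.003 m and velocity of joint carriage between -0.01 and 0.01 m/s and contact force between the fingers and handle above 2 N and y of window in the frame of holder above 0.002 m and z of carton in the frame of holder below 0.004 m and horizontal distance between carton and holder below 0.008 m and angle between carton's own z axis and vertical below 0.12 rad and contact force between the fingers and carton below 0.1 N); the arm keeps its last pose, push and grip.
It fails at once if a bystander (box stack, tape roll, marker) is pushed more than 40 mm (distance of any of stack, tape, marker from where it was at the start of the episode above 0.04 m).
It also fails if it takes over 59 s, if anything falls off the work surface, if the arm or the gripper's body presses on something with over 40 N, if the wrist force passes 120 N, or if a joint passes its speed limit or range.

ROBOT

A 7-joint arm with a two-finger parallel gripper is mounted at the origin on the work surface. World frame = base frame: x ahead of the robot, y to its left, z up, the work surface at z = 0. Lengths are in mm, angles in rad, forces in N, time in s.
With the tool pointing down it reaches from about 400 to 875 mm from the base axis. Payload 4.4 kg.
Tool frame: the origin (TCP) lies midway between the tips of the shut fingers; the grasp point (between the pads) lies 19 mm behind it; z points along the fingers, y is the line along which they close (so a half turn about z gives the same grasp; the last joint's range is limited). The gripper opens to 85 mm and grips with 20 to 120 N. Pads are 22 mm wide; open, the fingers measure 114 mm over their backs; the gripper's body (76 mm by 85 mm) begins 54 mm behind the grasp point. The pads swing forward as they close: fully open they stand 13 mm farther back than shut.
Start: joints at [1.067, 0.628, 0.038, 1.517, -0.027, 0.996, -0.02], TCP at [275.594, -588.698, 231.313] pointing down, gripper open.
Joint ranges: [-3.06, 3.06], [-0.37, 2.12], [-1.25, 1.32], [0.18, 2.47], [-1.1, 4.24], [0.23, 1.98], [-2.94, 2.94]. Speed limits (rad/s): [2.57, 2.57, 3.14, 3.14, 3.14, 3.14, 3.14].

INTERFACE

Orientations are given as [roll, pitch, yaw] about the fixed x, y, z axes, in that order (R = Rz(yaw) Ry(pitch) Rx(roll)).
In Python, from cell import readout, optics, order gives the robot as it stands.
- The arm moves only by the shell command python3 -m jog 'ROWS'. ROWS is a JSON object of lists of equal length, an entry for each row: "claw": the opening, from 0 (shut) to 1 (fully open); "xyz": the shift along the tool's x, y, z each as a share of 0.1 m, from -1 to 1, a list of three; "twist": the turn, a rotation vector about the tool's x, y, z each as a share of 180 degrees, from -1 to 1, a list of three. A call has 1 to 12 rows; each row shifts and turns the commanded pose from where the row before left it, along the tool's axes as they then stand; what a row does not reach is not made up. A row lasts 1/8 s, in which the tool goes at most 62.5 mm and 10.7 degrees, less where a joint would pass 70% of its speed; a pose out of reach is approached as far as the arm can. A call with a number of a shift or a turn outside -1 to 1 is refused whole. A call with a gripper value outside its range is refused whole. The fingers move at their own pace and stop on an object; the grip force is fixed at half the most. Time passes only in rows, so rows that do not move let the fingers close. It gives the time, the measured TCP pose, the force, the opening and the grip force at its end, in the units of the state.
- readout.read_state(): the state, without advancing time (a new reading comes with each control period).
- optics.get_image(name): name is "scene" or "top"; returns a dict with "color" (420x560x3 uint8, red, green, blue), "fovy" (degrees; the focal length in pixels is half the picture's height over the tangent of half this angle, whatever the lens; pixels are square), "cx", "cy" (the principal point, pixels), "view" (4x4, takes a point from world to camera coordinates). Camera axes: x right, y up, looking along -z (the intrinsics and any distortion apply to the point x, -y, -z); pixel columns grow to the right and rows downward; lengths in mm; the calibration is good to about 2 mm. A picture is of the moment at which its call begins. There is no depth.
- order.finish_job(): hands the job in; it is judged then, once.
Trained networks look in the newest picture that a camera, given by its name, has taken for a name from the list of things; names that differ only in an ending like _2 or _b are one class to them, and where a whole thing is asked for, a point or a joint stands for the part that bears it (a point fixed in the world has none). Each returns a list of dicts, best first, with "score" (0 to 1); they miss things now and then, are a little off and sometimes report something else, mostly with a low value. They report only what shows in the picture. A call takes as long as a camera call. They do not tell look-alikes from the thing itself.
- optics.boxes_of(camera, label): "rect" ([left, top, width, height] in pixels, round what is visible of it).
The state is a dict: "clock": time; "qpos": joint angles; "qd": joint speeds; "tau": joint torques, N m; "eef_pos": TCP position; "tool_rot": TCP orientation; "force": force on the tool from outside, world axes, zero at the start; "torque": the same for the moment, N m; "width": finger opening in mm; "gripper_force": force on a finger pad.
Only numpy, scipy, OpenCV 4.12 (cv2) and the standard library are available. Lean on these libraries where they do the work, as an engineer would, in place of code of your own. Each camera call takes 0.05 s, during which the arm holds its last target. There are 200 camera calls.

## Working session

There is one attempt and no reset: what is moved stays moved. The work goes in short steps, Python scripts to look and compute and a shell command to move; the robot and the scene stay as the last step left them, time stands still between calls to the robot, and variables do not carry over. Pictures are saved under pics/ and viewed, at most 10 in all, crops included, and the job is handed in when it is done.

```bash
mkdir -p pics; ls; cat > h.py <<'E'
import numpy as np, cv2
from cell import readout, optics, order
def snap(n,f):
    d=optics.get_image(n); cv2.imwrite(f,cv2.cvtColor(d['color'],cv2.COLOR_RGB2BGR)); return d
def ray(d,u,v):
    f=d['color'].shape[0]/2/np.tan(np.radians(d['fovy'])/2); V=np.array(d['view'])
    r=V[:3,:3].T@np.array([(u-d['cx'])/f,-(v-d['cy'])/f,-1]); o=-V[:3,:3].T@V[:3,3]; return o,r
def atz(d,u,v,z):
    o,r=ray(d,u,v); return o+r*(z-o[2])/r[2]
def proj(d,p):
    f=d['color'].shape[0]/2/np.tan(np.radians(d['fovy'])/2); V=np.array(d['view'])
    c=V[:3,:3]@np.array(p)+V[:3,3]; return d['cx']+f*c[0]/-c[2], d['cy']-f*c[1]/-c[2]
E
python3 - <<'E'
from h import *
for n in ['scene','top']:
    d=snap(n,f'pics/{n}0.png'); print(n,{k:v for k,v in d.items() if k!='color'})
    for l in ['carton','handle','checker','stack','tape','marker','holder','window']:
        print(l,[(np.round(b['rect']).tolist(),round(b['score'],2)) for b in optics.boxes_of(n,l)[:4]])
print(readout.read_state())
E
```

```text
pics
scene {'fovy': 48.139861825466085, 'cx': 280.21351163303865, 'cy': 216.5964450817031, 'view': array([[-8.71773839e-01,  4.89371366e-01, -2.29355652e-02,
         5.39715763e+02],
       [-3.22629514e-01, -5.38246849e-01,  7.78588805e-01,
         1.11512498e+02],
       [ 3.68674071e-01,  6.86153041e-01,  6.27115167e-01,
        -1.34170225e+03],
       [ 0.00000000e+00,  0.00000000e+00,  0.00000000e+00,
         1.00000000e+00]])}
carton [([355.0, 193.0, 26.0, 45.0], 0.87), ([252.0, 194.0, 35.0, 41.0], 0.81), ([220.0, 252.0, 30.0, 56.0], 0.72), ([236.0, 316.0, 23.0, 70.0], 0.65)]
handle [([294.0, 194.0, 15.0, 24.0], 0.63)]
checker [([364.0, 292.0, 66.0, 76.0], 0.93)]
stack [([223.0, 117.0, 58.0, 53.0], 0.84)]
tape [([421.0, 267.0, 47.0, 38.0], 0.77), ([252.0, 195.0, 36.0, 41.0], 0.26)]
marker [([320.0, 175.0, 24.0, 23.0], 0.7)]
holder []
window [([252.0, 193.0, 34.0, 45.0], 0.75), ([217.0, 256.0, 32.0, 50.0], 0.71), ([349.0, 195.0, 35.0, 50.0], 0.57), ([235.0, 312.0, 23.0, 69.0], 0.57)]
top {'fovy': 45.41185442477449, 'cx': 276.8626001776695, 'cy': 209.41315725808076, 'view': a
[... 919 characters left out ...]
 50.0], 0.7)]
{'clock': 0.9, 'qpos': array([ 1.06719136,  0.62837654,  0.03851279,  1.51742546, -0.02700662,
        0.99631211, -0.02002089]), 'qd': array([ 0.00044102, -0.00169774, -0.00048793, -0.00078731, -0.00024935,
       -0.00048774,  0.00031862]), 'tau': array([-2.31638069e-04, -5.63262177e+01,  1.22540832e+00, -1.93779659e+01,
        1.08454205e-02,  1.38431333e-03, -1.68922050e-07]), 'eef_pos': array([ 275.58720205, -588.68403873,  231.32070766]), 'tool_rot': array([-3.14158909e+00, -3.50079559e-05,  4.37744553e-01]), 'force': array([-0.47021285, -0.80997412, -0.0966169 ]), 'torque': array([ 0.00686092, -0.00865011, -0.03272899]), 'gripper_force': 0.0, 'width': 85.55040180720773}
```

View pics/scene0.png

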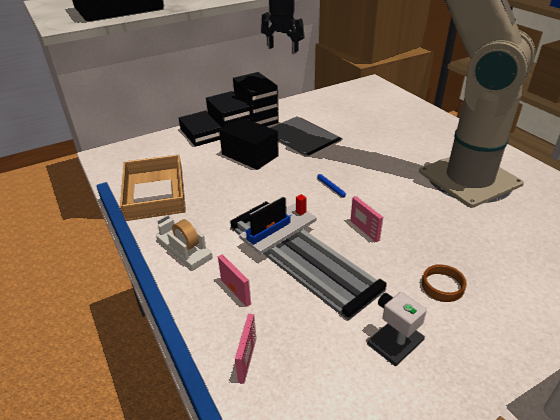

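View pics/top0.png

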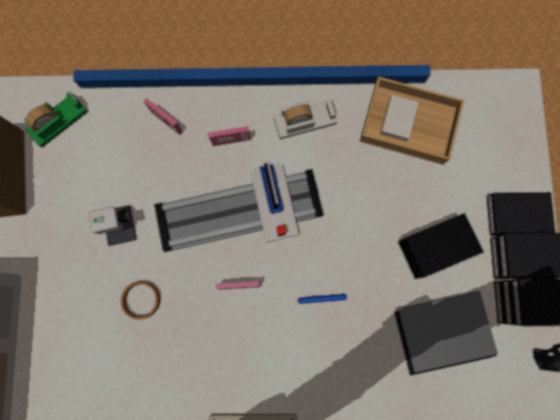

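Scene picture: black carton in the blue slot at about (268,217), red handle at (301,205), checker at (403,310), three pink look-alikes at (366,218), (234,280), (246,348). Top picture: carton (270,187), handle (281,230), checker lens about (125,215). The black one in the blue slot is the one meant, so I'll confirm that in an enlarged crop.

```bash
python3 - <<'E'
from h import *
a=cv2.imread('pics/top0.png')[155:250,245:305]; b=cv2.imread('pics/scene0.png')[185:260,225:325]
a=cv2.resize(a,None,fx=6,fy=6,interpolation=cv2.INTER_CUBIC); b=cv2.resize(b,None,fx=4.3,fy=4.3,interpolation=cv2.INTER_CUBIC)
c=np.zeros((600,800,3),np.uint8); c[:570,:360]=a; c[:b.shape[0],365:365+b.shape[1]]=b; cv2.imwrite('pics/crop.png',c)
E
```

```text
(no output)
```

View pics/crop.png

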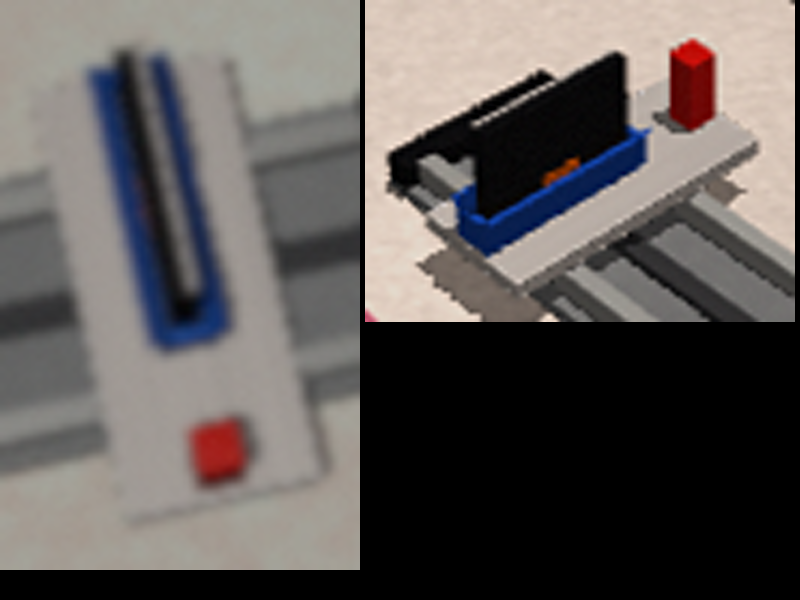

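The crop confirms it: black carton in the blue slot, plain face with orange label (about (560,175) in the crop) towards the checker, silver line on the far side. Next I'll fit the slide pose from both views.

```bash
cat >> h.py <<'E'
def cam(n): 
    return optics.get_image(n)
E
python3 - <<'E'
from h import *
from scipy.optimize import least_squares
T=cam('top'); S=cam('scene')
t=lambda u,v:(244.6+u/6,154.6+v/6); s=lambda u,v:(225-.4+(u-365)/4.3,184.6+v/4.3)
# name,cam,pix,fn(p)->local
O=[('han',T,t(218,447),lambda p:(-105,0,48)),
('dNR',T,t(325,472),lambda p:(p[3]-90,-40,0)),('dNL',T,t(130,522),lambda p:(p[3]-90,40,0)),
('dFR',T,t(232,58),lambda p:(p[3]+90,-40,0)),('dFL',T,t(36,92),lambda p:(p[3]+90,40,0)),
('bFL',T,t(88,70),lambda p:(p[4],p[5],27)),('bFR',T,t(172,53),lambda p:(p[4],-p[5],27)),
('bNR',T,t(228,330),lambda p:(-p[4],-p[5],27)),('bNL',T,t(155,348),lambda p:(-p[4],p[5],27)),
('sdN',S,s(757,146),lambda p:(p[3]-90,40,0)),('sdF',S,s(520,284),lambda p:(p[3]+90,40,0)),
('shan',S,s(692,52),lambda p:(-105,0,48)),
('scF',S,s(472,128),lambda p:(50+p[6],6,75)),('scN',S,s(625,53),lambda p:(-50+p[6],6,75))]
def w(p,l):
    c,s_=np.cos(p[2]),np.sin(p[2]); return (p[0]+c*l[0]-s_*l[1],p[1]+s_*l[0]+c*l[1],40+l[2])
def f(p): return np.concatenate([np.subtract(proj(o[1],w(p,o[3](p))),o[2]) for o in O])
r=least_squares(f,[600,0,.15,-20,55,15,0],loss='soft_l1')
print(np.round(r.x,3)); 
for o,e in zip(O,r.fun.reshape(-1,2)): print(o[0],np.round(e,1))
for l in [(0,0,75),(-105,0,48)]: print(np.round(w(r.x,l),1))
print('checker',atz(T,108,220,90),atz(T,120,238,0))
print('handle T only',atz(T,*t(218,447),88),'S',atz(S,*s(692,52),88))
E
```

```text
[ 6.20869e+02 -4.89150e+01  2.03000e-01 -2.93170e+01  5.75000e+01
  1.58890e+01  3.42300e+00]
han [0.2 0.1]
dNR [0.1 0.9]
dNL [-0.2 -0.3]
dFR [-0.7 -1.4]
dFL [ 0.  -0.2]
bFL [ 0.8 -0.3]
bFR [-0.2 -0.2]
bNR [ 0.8 -0.2]
bNL [-0.2 -0.3]
sdN [ 1.  -2.3]
sdF [-0.7 -0.8]
shan [ 0.9 -0.9]
scF [1.7 1.5]
scN [-0.1  0.7]
[620.9 -48.9 115. ]
[518.  -70.1  88. ]
checker [544.18485419 328.59433872  90.        ] [513.41507642 328.22058196   0.        ]
handle T only [518.16627053 -69.68860796  88.        ] S [521.73912873 -67.99601283  88.        ]
```

```bash
python3 -m jog '{"claw":[1,1,1,1,1,1,1,1,1,1,1,1],"xyz":[[0,0,0],[0,0,0],[0.42,-0.43,0],[0.42,-0.43,0],[0.42,-0.43,0],[0.42,-0.43,0],[0.42,-0.43,0],[0.42,-0.43,0],[0.42,-0.43,0],[0.42,-0.43,0],[0.42,-0.43,0],[0.42,-0.43,0]],"twist":[[0,0,0.0374],[0,0,0.0374],[0,0,0],[0,0,0],[0,0,0],[0,0,0],[0,0,0],[0,0,0],[0,0,0],[0,0,0],[0,0,0],[0,0,0]]}'
cat >> h.py <<'E'
def to(x,y,z,yaw):
    s=readout.read_state(); p=s['eef_pos']; ps=s['tool_rot'][2]; d=np.array([x,y,z])-p
    c,n=np.cos(ps),np.sin(ps)
    print('q',np.round(s['qpos'],2),'p',np.round(p,1),'rot',np.round(s['tool_rot'],4),'F',np.round(s['force'],1),'w',round(s['width'],1),'gf',round(s['gripper_force'],1),'t',s['clock'])
    print('need tool mm',np.round([d[0]*c+d[1]*n,d[0]*n-d[1]*c,-d[2]],1),'twist z share',round(-((yaw-ps+np.pi)%(2*np.pi)-np.pi)/np.pi,4))
E
python3 -c "
from h import *
to(620.9,-48.9,140,.203)"
```

```text
clock: 2.5
eef_pos: [601.4, -81.3, 231.6]
tool_rot: [3.141, -0.001, 0.203]
force: [-0.1, 0.2, 0.1]
width: 85.5
gripper_force: 0.0
q [ 0.03  0.57  0.09  1.65 -0.06  0.93 -1.23] p [601.4 -81.3 231.6] rot [ 3.1412e+00 -6.0000e-04  2.0270e-01] F [-0.1  0.2  0.1] w 85.5 gf 0.0 t 2.5
need tool mm [ 25.6 -27.8  91.6] twist z share -0.0001
```

```bash
python3 -m jog '{"claw":[1,1,1,1,1,1,1],"xyz":[[0.13,-0.14,0.2],[0.126,-0.138,0.2],[0,0,0.3],[0,0,0.3],[0,0,0.3],[0,0,0.2],[0,0,0]],"twist":[[0,0,0],[0,0,0],[0,0,0],[0,0,0],[0,0,0],[0,0,0],[0,0,0]]}'
python3 -c "
from h import *
to(620.9,-48.9,78,.203)
a=snap('top','pics/t1.png');b=snap('scene','pics/s1.png')
A=cv2.imread('pics/t1.png')[140:250,230:320];B=cv2.imread('pics/s1.png')[130:265,210:335]
A=cv2.resize(A,None,fx=4,fy=4);B=cv2.resize(B,None,fx=3.4,fy=3.4)
c=np.zeros((470,790,3),np.uint8);c[:A.shape[0],:360]=A;c[:B.shape[0],362:362+B.shape[1]]=B;cv2.imwrite('pics/c1.png',c)"
```

```text
clock: 3.38
eef_pos: [617.6, -52.0, 79.0]
tool_rot: [-3.141, 0.005, 0.201]
force: [-0.5, -0.8, -0.6]
width: 85.2
gripper_force: 0.0
q [-0.    0.78  0.07  1.72 -0.08  0.65 -1.26] p [617.6 -52.   79. ] rot [-3.1412  0.0052  0.2006] F [-0.5 -0.8 -0.6] w 85.2 gf 0.0 t 3.375
need tool mm [ 3.9 -2.4  1. ] twist z share -0.0008
```

View pics/c1.png

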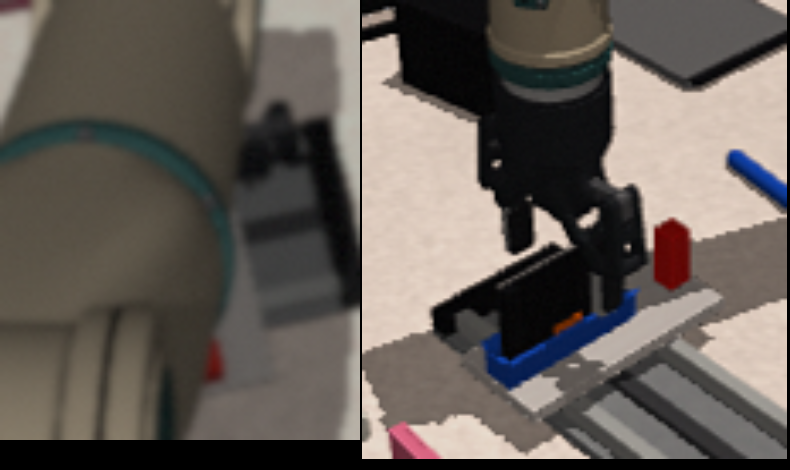

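The fingers straddle the carton at about (560,280) in the crop, clear of the handle at (672,250). I'll let the arm settle and trim.

```bash
python3 -m jog '{"claw":[1,1],"xyz":[[0,0,0],[0,0,0]],"twist":[[0,0,0],[0,0,0]]}' >/dev/null
python3 -c "
from h import *
to(621.5,-48.9,78,.203)"
```

```text
q [-0.    0.77  0.07  1.72 -0.08  0.65 -1.26] p [620.4 -50.7  82.2] rot [ 3.1412e+00 -1.5000e-03  2.0260e-01] F [ 0.4 -0.5 -0.1] w 85.6 gf 0.0 t 3.725
need tool mm [ 1.4 -1.6  4.2] twist z share -0.0001
```

```bash
python3 -m jog '{"claw":[1,1,0,0,0,0,0,0,0],"xyz":[[0.014,-0.016,0.04],[0,0,0],[0,0,0],[0,0,0],[0,0,0],[0,0,0],[0,0,0],[0,0,0],[0,0,0]],"twist":[[0,0,0],[0,0,0],[0,0,0],[0,0,0],[0,0,0],[0,0,0],[0,0,0],[0,0,0],[0,0,0]]}' 
python3 -c "
from h import *
to(621.5,-48.9,78,.203)"
```

```text
clock: 4.85
eef_pos: [621.0, -48.8, 77.4]
tool_rot: [3.141, -0.0, 0.203]
force: [0.3, -1.1, 0.8]
width: 11.1
gripper_force: 58.3
q [-0.01  0.78  0.07  1.72 -0.08  0.64 -1.27] p [621.  -48.8  77.4] rot [ 3.1414e+00 -3.0000e-04  2.0270e-01] F [ 0.3 -1.1  0.8] w 11.1 gf 58.3 t 4.85
need tool mm [ 0.4  0.2 -0.6] twist z share -0.0001
```

```bash
python3 -m jog '{"claw":[0,0,0,0,0,0,0],"xyz":[[0,0,-0.05],[0,0,-0.15],[0,0,-0.2],[0,0,-0.2],[0,0,-0.1],[0,0,0],[0,0,0]],"twist":[[0,0,0],[0,0,0],[0,0,0],[0,0,0],[0,0,0],[0,0,0],[0,0,0]]}' 
python3 -c "
from h import *
to(621,-48.8,77.4,.203)
b=snap('scene','pics/s2.png')
B=cv2.imread('pics/s2.png')[130:255,210:330]
cv2.imwrite('pics/c2.png',cv2.resize(B,None,fx=4.8,fy=4.8,interpolation=cv2.INTER_CUBIC))"
```

```text
clock: 5.72
eef_pos: [620.4, -48.6, 146.8]
tool_rot: [-3.141, 0.001, 0.203]
force: [-0.1, 0.7, -0.2]
width: 11.2
gripper_force: 58.3
q [-0.01  0.69  0.08  1.68 -0.07  0.78 -1.27] p [620.4 -48.6 146.8] rot [-3.1412e+00  1.1000e-03  2.0280e-01] F [-0.1  0.7 -0.2] w 11.2 gf 58.3 t 5.725
need tool mm [ 0.6  0.3 69.4] twist z share -0.0
```

View pics/c2.png

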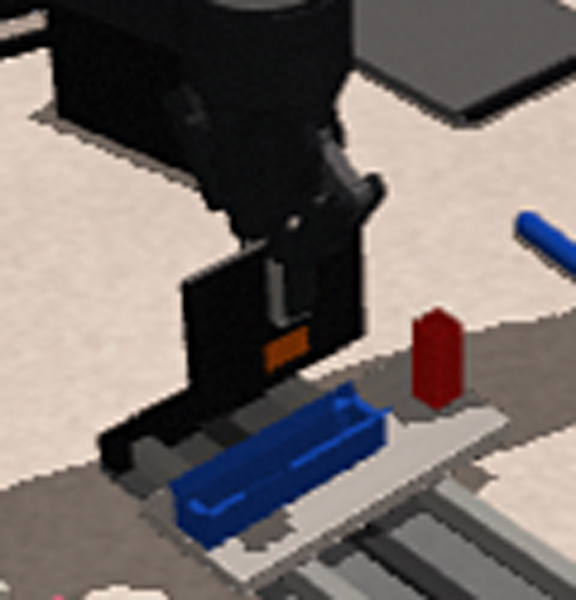

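Carton lifted clear with the label still to the checker; empty blue slot at (285,465) in the crop. Now I'll measure the carton's offset in the grip against the slot.

```bash
python3 - <<'E'
from h import *
S=cam('scene'); px=lambda u,v:(210-.4+u/4.8,130-.4+v/4.8)
th=.203; X=np.array([np.cos(th),np.sin(th),0]);Y=np.array([-np.sin(th),np.cos(th),0]); p0=np.array([620.6,-48.7,0])
for n,u in dict(TL=(183,285),BL=(190,390),BR=(363,333),TR=(363,240)).items():
    o,r=ray(S,*px(*u)); k=(6-Y@(o-p0))/(Y@r); q=o+k*r; print(n,round(X@(q-p0),1),round(q[2],1))
for n,u,z in [('farchk bot',(208,545),44),('robchk top',(386,412),65),('farback',(175,485),65),('robback',(347,385),67),('handle top',(437,324),88),('deckNear',(508,415),40),('deckFar',(247,590),38)]:
    q=atz(S,*px(*u),z)-p0; print(n,round(X@q,1),round(Y@q,1))
E
```

```text
TL 57.2 190.1
BL 58.0 131.7
BR -46.9 111.0
TR -48.1 165.1
farchk bot 61.1 14.7
robchk top -52.2 16.2
farback 59.7 -10.6
robback -50.6 -11.4
handle top -99.6 2.2
deckNear -117.3 37.0
deckFar 63.2 46.5
```

```bash
python3 -m jog '{"claw":[0,0,0,0,0,0,0,0,0,0],"xyz":[[0,0,0],[0,0,0],[0,0,0],[0,0,0],[0,0,0],[0,0,0],[0,0,0],[0,0,0],[0,0,0],[0,0,0]],"twist":[[0,0,-0.05],[0,0,-0.05],[0,0,-0.05],[0,0,-0.05],[0,0,-0.05],[0,0,-0.05],[0,0,-0.05],[0,0,-0.05],[0,0,-0.05],[0,0,-0.05]]}' 
python3 -m jog '{"claw":[0,0,0,0,0,0,0,0,0,0,0,0],"xyz":[[0,0,0],[0,0,0],[0,0,0],[0,0,0],[0,0,0],[0,0,0],[0,0,0],[0,0,0],[0,0,0],[0,0,0],[0,0,0],[0,0,0]],"twist":[[0,0,-0.05],[0,0,-0.05],[0,0,-0.05],[0,0,-0.05],[0,0,-0.05],[0,0,-0.05],[0,0,-0.05],[0,0,-0.05],[0,0,-0.05],[0,0,-0.05],[0,0,0],[0,0,0]]}' 
python3 -c "
from h import *
to(620.4,-48.6,146.8,.203+np.pi)
b=snap('scene','pics/s3.png')
B=cv2.imread('pics/s3.png')[130:255,210:330]
cv2.imwrite('pics/c3.png',cv2.resize(B,None,fx=4.8,fy=4.8,interpolation=cv2.INTER_CUBIC))"
```

```text
clock: 7.08
eef_pos: [620.5, -48.8, 146.6]
tool_rot: [-3.14, -0.0, 1.779]
force: [0.7, 0.6, -0.5]
width: 11.3
gripper_force: 58.3
clock: 8.57
eef_pos: [620.7, -48.8, 146.9]
tool_rot: [3.141, -0.001, -2.942]
force: [0.1, -0.1, -0.9]
width: 11.6
gripper_force: 58.4
q [ 0.48  0.8  -0.78  1.66  0.67  0.96  1.23] p [620.7 -48.8 146.9] rot [ 3.1414e+00 -6.0000e-04 -2.9416e+00] F [ 0.1 -0.1 -0.9] w 11.6 gf 58.4 t 8.575
need tool mm [0.3 0.3 0.1] twist z share -0.001
```

View pics/c3.png

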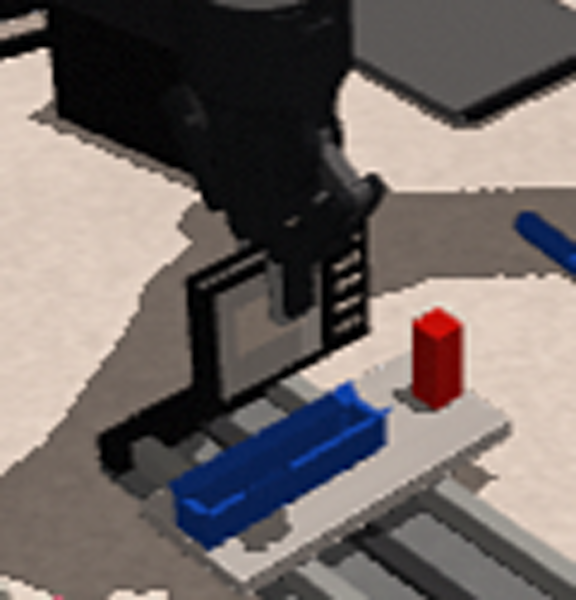

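The window (silver, with leaflet) now faces the checker at (270,330). Both vertical edges sit about 5 crop px right of where they were, so I'll refine that shift at sub-pixel level.

```bash
python3 - <<'E'
from h import *
a=[cv2.imread(f'pics/s{i}.png',0).astype(float) for i in (2,3)]
def edge(im,r,c0,c1):  # half-level crossing
    L=im[r,c0:c1]; x=np.interp(np.arange(0,len(L)-1,.05),np.arange(len(L)),L); h=(L[0]+L[-1])/2
    return c0+.05*np.argmax((x>h)!=(x[0]>h))
for r in range(194,203): print(r,[round(edge(i,r,243,252),2) for i in a],[round(edge(i,r,281,290),2) for i in a])
E
```

```text
194 [np.float64(247.45), np.float64(248.55)] [np.float64(285.6), np.float64(286.6)]
195 [np.float64(247.55), np.float64(248.55)] [np.float64(285.65), np.float64(286.35)]
196 [np.float64(247.55), np.float64(248.75)] [np.float64(285.65), np.float64(286.4)]
197 [np.float64(247.8), np.float64(248.75)] [np.float64(285.65), np.float64(286.75)]
198 [np.float64(247.8), np.float64(248.75)] [np.float64(285.7), np.float64(287.05)]
199 [np.float64(247.8), np.float64(248.7)] [np.float64(285.7), np.float64(286.45)]
200 [np.float64(247.75), np.float64(249.15)] [np.float64(284.7), np.float64(284.7)]
201 [np.float64(248.25), np.float64(249.2)] [np.float64(282.7), np.float64(282.7)]
202 [np.float64(248.25), np.float64(249.15)] [np.float64(282.2), np.float64(281.45)]
```

```bash
python3 -m jog '{"claw":[0,0,0,0,0,0],"xyz":[[-0.03,0,0.1],[0,0,0.15],[0,0,0.12],[0,0,0],[0,0,0],[0,0,0]],"twist":[[0,0,0.001],[0,0,0],[0,0,0],[0,0,0],[0,0,0],[0,0,0]]}' >/dev/null
python3 -c "
from h import *
to(623.6,-48.2,77.4,.203+np.pi)"
```

```text
q [ 0.46  0.85 -0.75  1.68  0.71  0.9   1.19] p [624.2 -48.  110.8] rot [-3.1415e+00  1.0000e-03 -2.9421e+00] F [ 0.1 -0.7 -0.1] w 11.3 gf 58.4 t 9.375
need tool mm [ 0.6 -0.1 33.4] twist z share -0.0011
```

```bash
python3 -m jog '{"claw":[0,0,0,0,0,0,0],"xyz":[[0.003,0,0.06],[0,0,0.06],[0,0,0.06],[0,0,0.05],[0,0,0.05],[0,0,0],[0,0,0]],"twist":[[0,0,-0.001],[0,0,0],[0,0,0],[0,0,0],[0,0,0],[0,0,0],[0,0,0]]}' >/dev/null
python3 -c "
from h import *
to(623.6,-48.2,77.4,.203+np.pi)"
```

```text
q [ 0.45  0.88 -0.72  1.7   0.74  0.86  1.17] p [623.7 -48.   82.4] rot [ 3.1415e+00  3.0000e-04 -2.9388e+00] F [ 0.4  0.2 -0.8] w 11.6 gf 58.5 t 10.25
need tool mm [ 0.1 -0.1  5. ] twist z share -0.0001
```

```bash
python3 -m jog '{"claw":[0,0,0,0,0],"xyz":[[0,0,0.02],[0,0,0.02],[0,0,0.015],[0,0,0],[0,0,0]],"twist":[[0,0,0],[0,0,0],[0,0,0],[0,0,0],[0,0,0]]}' >/dev/null
python3 -c "
from h import *
to(623.6,-48.2,77.4,.203+np.pi)"
```

```text
q [ 0.45  0.89 -0.72  1.7   0.75  0.85  1.16] p [623.6 -48.2  77.5] rot [-3.1411e+00  1.0000e-04 -2.9389e+00] F [-2.2  0.4  5.8] w 11.3 gf 59.2 t 10.875
need tool mm [-0.   0.   0.1] twist z share -0.0001
```

```bash
python3 -m jog '{"claw":[1,1,1,1,1,1,1,1,1,1],"xyz":[[0,0,0],[0,0,0],[0,0,0],[0,0,0],[0,0,0],[0,0,-0.1],[0,0,-0.2],[0,0,-0.2],[0,0,-0.15],[0,0,0]],"twist":[[0,0,0],[0,0,0],[0,0,0],[0,0,0],[0,0,0],[0,0,0],[0,0,0],[0,0,0],[0,0,0],[0,0,0]]}'
python3 -m jog '{"claw":[1,1,1,1,1],"xyz":[[0.25,0,0],[0.3,0,0],[0.3,0,0],[0.2,0,0],[0,0,0]],"twist":[[0,0,0],[0,0,0],[0,0,0],[0,0,0],[0,0,0]]}' >/dev/null
python3 -c "
from h import *
to(518.7,-69.6,55,.203+np.pi)
b=snap('scene','pics/s4.png')
B=cv2.imread('pics/s4.png')[130:255,210:330]
cv2.imwrite('pics/c4.png',cv2.resize(B,None,fx=4.8,fy=4.8,interpolation=cv2.INTER_CUBIC))"
```

```text
clock: 12.12
eef_pos: [624.6, -48.1, 143.8]
tool_rot: [-3.141, 0.003, -2.939]
force: [0.4, 0.1, -0.7]
width: 85.5
gripper_force: 0.0
q [ 0.59  0.7  -0.79  1.94  0.69  0.8   1.18] p [519.2 -70.1 141.4] rot [-3.1412e+00 -2.2000e-03 -2.9392e+00] F [0.3 0.3 0.3] w 85.7 gf 0.0 t 12.75
need tool mm [ 0.4  0.6 86.4] twist z share -0.0002
```

View pics/c4.png

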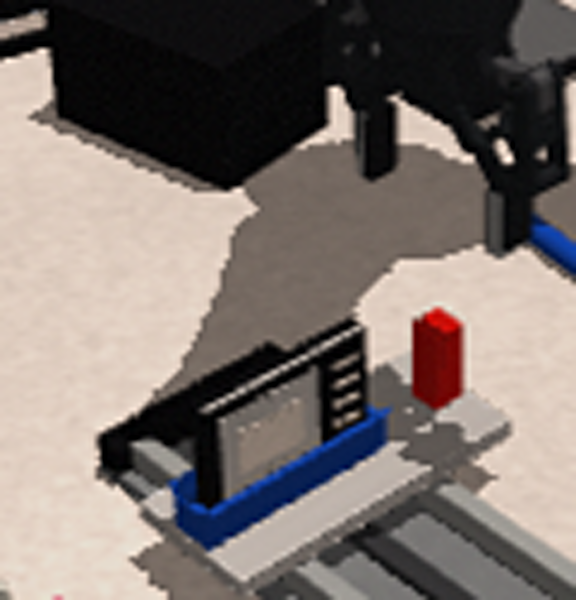

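The carton stands fully down in the slot with its window to the checker: its top corner is at (362,325) in the crop, same pixel as at the start. Next is the handle at (437,355).

```bash
python3 -m jog '{"claw":[1,1,1,1,1,1],"xyz":[[0.004,0.006,0.25],[0,0,0.25],[0,0,0.2],[0,0,0.16],[0,0,0],[0,0,0]],"twist":[[0,0,0],[0,0,0],[0,0,0],[0,0,0],[0,0,0],[0,0,0]]}'
python3 -m jog '{"claw":[0,0,0,0,0,0,0],"xyz":[[0,0,0],[0,0,0],[0,0,0],[0,0,0],[0,0,0],[0,0,0],[0,0,0]],"twist":[[0,0,0],[0,0,0],[0,0,0],[0,0,0],[0,0,0],[0,0,0],[0,0,0]]}'
python3 -c "
from h import *
to(518.7,-69.6,55,.203+np.pi)"
```

```text
clock: 13.55
eef_pos: [520.9, -68.5, 56.3]
tool_rot: [3.142, 0.001, -2.939]
force: [0.5, 0.8, 1.3]
width: 85.7
gripper_force: 0.0
clock: 14.42
eef_pos: [520.4, -69.1, 56.2]
tool_rot: [-3.141, 0.0, -2.938]
force: [-0.3, -1.8, 5.8]
width: 19.4
gripper_force: 58.9
q [ 0.5   0.81 -0.66  1.99  0.85  0.64  1.04] p [520.4 -69.1  56.2] rot [-3.1407e+00  3.0000e-04 -2.9384e+00] F [-0.3 -1.8  5.8] w 19.4 gf 58.9 t 14.425
need tool mm [ 1.7 -0.1  1.2] twist z share 0.0001
```

```bash
python3 -m jog '{"claw":[0,0,0,0,0,0,0,0],"xyz":[[0,0.05,0],[0,0.08,0],[0,0.08,0],[0,0.08,0],[0,0.08,0],[0,0.08,0],[0,0,0],[0,0,0]],"twist":[[0,0,0],[0,0,0],[0,0,0],[0,0,0],[0,0,0],[0,0,0],[0,0,0],[0,0,0]]}'
python3 -c "
from h import *
to(518.7,-69.6,55,.203+np.pi)
T=snap('top','pics/t5.png')
th=.203;Y=np.array([-np.sin(th),np.cos(th),0]);h=np.array([620.9,-48.9,0])
for u,v,z in [(125,215,92),(115,218,92),(120,215,100)]:
  print((u,v),np.round(Y@(atz(T,u,v,z)-h)-230,1))
S=cam('scene')
for u,v,z in [(385,300,92),(392,300,92)]: print(atz(S,u,v,z),np.round(Y@(atz(S,u,v,z)-h)-230,1))
A=cv2.imread('pics/t5.png')[185:255,75:145]; B=cv2.imread('pics/s4.png')[280:370,350:440]
c=np.hstack([cv2.resize(A,(395,395),interpolation=2),cv2.resize(B,(395,395),interpolation=2)]);cv2.imwrite('pics/c5.png',c)"
```

```text
clock: 15.42
eef_pos: [510.7, -24.5, 56.2]
tool_rot: [-3.141, -0.0, -2.938]
force: [-2.5, -0.9, 7.5]
width: 19.1
gripper_force: 59.3
q [ 0.41  0.8  -0.65  2.03  0.86  0.61  0.94] p [510.7 -24.5  56.2] rot [-3.1413e+00 -4.0000e-04 -2.9379e+00] F [-2.5 -0.9  7.5] w 19.1 gf 59.3 t 15.425
need tool mm [  1.3 -45.8   1.2] twist z share 0.0002
(125, 215) 114.4
(115, 218) 138.1
(120, 215) 123.4
[558.01934873 294.5634771   92.        ] 119.1
[546.84770132 301.13188811  92.        ] 127.8
```

View pics/c5.png

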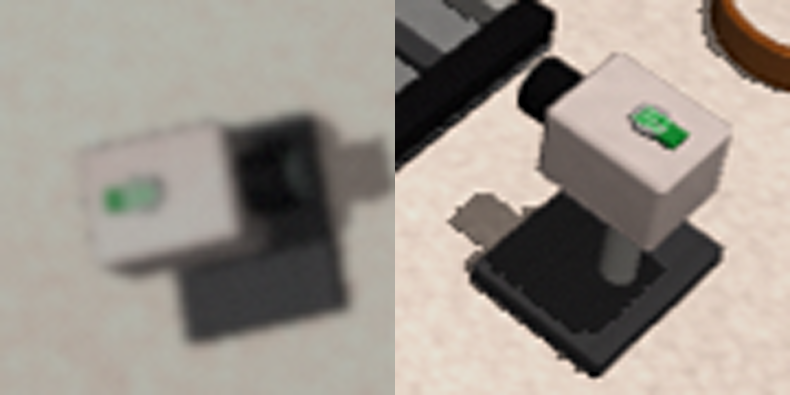

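The lens barrel's middle is at about (123,216) in the top picture, so the notch should be near 119 mm ± 15 of travel. I'm at 46 mm and will move quickly to about 92, then feel my way.

```bash
python3 -m jog '{"claw":[0,0,0,0,0,0,0,0],"xyz":[[0,0.08,0],[0,0.08,0],[0,0.08,0],[0,0.08,0],[0,0.08,0],[0,0.06,0],[0,0,0],[0,0,0]],"twist":[[0,0,0],[0,0,0],[0,0,0],[0,0,0],[0,0,0],[0,0,0],[0,0,0],[0,0,0]]}'
cat > r.py <<'E'
from h import *
s=readout.read_state(); th=.203; Y=np.array([-np.sin(th),np.cos(th),0]);X=np.array([np.cos(th),np.sin(th),0])
d=s['eef_pos']-np.array([520.4,-69.1,56.2]); print('travel %.2f lat %.2f FY %.1f FX %.1f t %.2f'%(Y@d,X@d,Y@s['force'],X@s['force'],s['clock']))
E
python3 r.py
python3 -m jog '{"claw":[0,0],"xyz":[[0,0.02,0],[0,0,0]],"twist":[[0,0,0],[0,0,0]]}'>/dev/null; python3 r.py
python3 -m jog '{"claw":[0,0],"xyz":[[0,0.02,0],[0,0,0]],"twist":[[0,0,0],[0,0,0]]}'>/dev/null; python3 r.py
python3 -m jog '{"claw":[0,0],"xyz":[[0,0.02,0],[0,0,0]],"twist":[[0,0,0],[0,0,0]]}'>/dev/null; python3 r.py
python3 -m jog '{"claw":[0,0],"xyz":[[0,0.02,0],[0,0,0]],"twist":[[0,0,0],[0,0,0]]}'>/dev/null; python3 r.py
python3 -m jog '{"claw":[0,0],"xyz":[[0,0.02,0],[0,0,0]],"twist":[[0,0,0],[0,0,0]]}'>/dev/null; python3 r.py
```

```text
clock: 16.52
eef_pos: [501.0, 20.3, 56.2]
tool_rot: [-3.141, -0.001, -2.938]
force: [-3.2, -1.4, 8.3]
width: 19.1
gripper_force: 59.5
travel 91.48 lat -0.95 FY -0.7 FX -3.4 t 16.52
travel 92.81 lat -0.96 FY -0.9 FX -2.5 t 16.77
travel 94.83 lat -0.98 FY -1.5 FX -3.3 t 17.02
travel 96.83 lat -1.02 FY -0.9 FX -3.0 t 17.27
travel 98.83 lat -1.00 FY -1.8 FX -3.6 t 17.52
travel 100.81 lat -1.02 FY -1.8 FX -3.9 t 17.77
```

```bash
python3 -m jog '{"claw":[0,0],"xyz":[[0,0.02,0],[0,0,0]],"twist":[[0,0,0],[0,0,0]]}'>/dev/null; python3 r.py
python3 -m jog '{"claw":[0,0],"xyz":[[0,0.02,0],[0,0,0]],"twist":[[0,0,0],[0,0,0]]}'>/dev/null; python3 r.py
python3 -m jog '{"claw":[0,0],"xyz":[[0,0.02,0],[0,0,0]],"twist":[[0,0,0],[0,0,0]]}'>/dev/null; python3 r.py
python3 -m jog '{"claw":[0,0],"xyz":[[0,0.02,0],[0,0,0]],"twist":[[0,0,0],[0,0,0]]}'>/dev/null; python3 r.py
python3 -m jog '{"claw":[0,0],"xyz":[[0,0.02,0],[0,0,0]],"twist":[[0,0,0],[0,0,0]]}'>/dev/null; python3 r.py
python3 -m jog '{"claw":[0,0],"xyz":[[0,0.02,0],[0,0,0]],"twist":[[0,0,0],[0,0,0]]}'>/dev/null; python3 r.py
```

```text
travel 102.77 lat -1.03 FY -1.6 FX -3.1 t 18.02
travel 104.79 lat -1.04 FY -1.4 FX -4.0 t 18.27
travel 106.80 lat -1.11 FY -2.0 FX -4.2 t 18.52
travel 108.84 lat -1.10 FY -2.0 FX -3.8 t 18.77
travel 110.83 lat -1.14 FY -1.2 FX -3.5 t 19.02
travel 112.85 lat -1.14 FY -0.3 FX -4.2 t 19.27
```

```bash
python3 -m jog '{"claw":[0,0],"xyz":[[0,0.02,0],[0,0,0]],"twist":[[0,0,0],[0,0,0]]}'>/dev/null; python3 r.py
python3 -m jog '{"claw":[0,0],"xyz":[[0,0.01,0],[0,0,0]],"twist":[[0,0,0],[0,0,0]]}'>/dev/null; python3 r.py
python3 -m jog '{"claw":[0,0],"xyz":[[0,0.01,0],[0,0,0]],"twist":[[0,0,0],[0,0,0]]}'>/dev/null; python3 r.py
python3 -m jog '{"claw":[0,0],"xyz":[[0,0.01,0],[0,0,0]],"twist":[[0,0,0],[0,0,0]]}'>/dev/null; python3 r.py
python3 -m jog '{"claw":[0,0],"xyz":[[0,0.01,0],[0,0,0]],"twist":[[0,0,0],[0,0,0]]}'>/dev/null; python3 r.py
```

```text
travel 115.83 lat -1.16 FY 1.7 FX -4.4 t 19.52
travel 116.87 lat -1.16 FY 1.0 FX -4.5 t 19.77
travel 118.44 lat -1.20 FY 2.3 FX -4.6 t 20.02
travel 120.52 lat -1.21 FY 4.1 FX -4.0 t 20.27
travel 120.66 lat -1.21 FY 2.6 FX -4.6 t 20.52
```

```bash
python3 -m jog '{"claw":[0,0],"xyz":[[0,0.01,0],[0,0,0]],"twist":[[0,0,0],[0,0,0]]}'>/dev/null; python3 r.py
python3 -m jog '{"claw":[0,0],"xyz":[[0,0.01,0],[0,0,0]],"twist":[[0,0,0],[0,0,0]]}'>/dev/null; python3 r.py
python3 -m jog '{"claw":[0,0],"xyz":[[0,0.01,0],[0,0,0]],"twist":[[0,0,0],[0,0,0]]}'>/dev/null; python3 r.py
```

```text
travel 120.77 lat -1.21 FY 0.4 FX -3.8 t 20.77
travel 120.90 lat -1.23 FY -1.2 FX -3.2 t 21.02
travel 120.97 lat -1.24 FY -4.2 FX -3.5 t 21.27
```

The slide snapped to 120.8 mm and resists both ways, so that's the notch. I'll relax the push and check the carton.

```bash
python3 -m jog '{"claw":[0,0,0,0],"xyz":[[0,-0.015,0],[0,0,0],[0,0,0],[0,0,0]],"twist":[[0,0,0],[0,0,0],[0,0,0],[0,0,0]]}'; python3 r.py
python3 -c "
from h import *
snap('scene','pics/s6.png');snap('top','pics/t6.png')
B=cv2.imread('pics/s6.png')[170:320,230:430]
cv2.imwrite('pics/c6.png',cv2.resize(B,None,fx=4,fy=4,interpolation=2))"; python3 r.py
```

```text
clock: 21.78
eef_pos: [494.8, 49.1, 56.2]
tool_rot: [-3.141, -0.001, -2.938]
force: [-4.2, -1.1, 10.0]
width: 19.4
gripper_force: 59.6
travel 120.90 lat -1.21 FY -0.2 FX -4.3 t 21.77
travel 120.91 lat -1.23 FY -0.1 FX -3.1 t 21.88
```

View pics/c6.png

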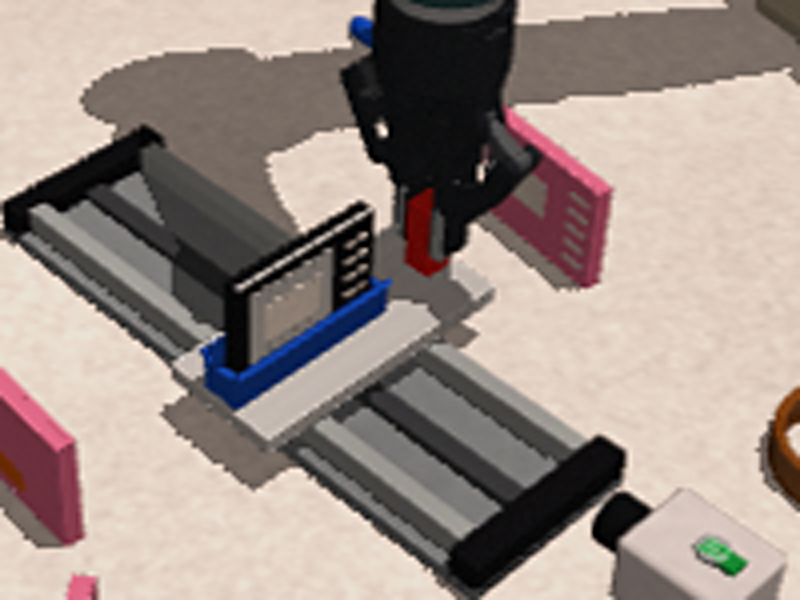

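The carton stands upright in the slot at (300,290) with its window to the checker, and the fingers hold the red handle at (428,230) with no push along the rail. I'm handing in.

```bash
python3 -c "
from cell import order; print(order.finish_job())"
```

```text
the job is handed in; nothing more can be done
None
```

I turned the carton and set it back down in the slot with its window to the checker. I then slid the slide until it clicked into its notch at about 121 mm of travel, and handed in at about 22 s with the fingers still gripping the handle; no verdict came back.

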